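Feed three optical filters through a gate into their slot

TASK

Push the three filters through the funnel's narrow gate into the slot of the aluminium guide, one at a time: first the red one, then the yellow one, then the blue one, each lying flat and wholly inside the slot before the next enters the funnel's neck. Only push them along the worktop with the fingers: never take a filter between the fingers or lift it, and leave the pots, timer, dropper bottle and pen where they stand.

Things in the scene. Friction and masses are not known exactly. Their poses are not given: they have to be found in the camera images.
- guide: fixed aluminium guide without a floor: a straight slot with a funnel in front. Origin: on the worktop in the middle of the gate, where funnel and slot meet; +x along the slot (feed direction), z up. All walls 9 mm high, 8 mm thick. Slot: x = 0 to 132 mm (closed end), clear width 44 mm. Outside it lie screw ears 7 mm high. A filter is wholly inside when its centre is 19 mm past the gate.
- gate (a point): the gate, 44 mm wide (guide origin). The funnel's walls spread 40 degrees either side from its edges (y = +-22 mm) back to x = -70 mm, y = +-81 mm (guide frame). The filters start before the funnel, at x = -190 to -110, y = -78 to 78 mm, in any order. A filter not yet being fed stays with its centre at least 30 mm before the gate.
- slot_end (a point): middle of the slot's closed end, on the worktop (guide frame x = 132 mm). The three filters in a row take 114 of the slot's 132 mm; a filter pushed in shoves those ahead of it along.
- red_filter: round optical filter in a bare aluminium mount, red disc on top; 38 mm diameter, 18 mm thick, 40 g, loose, lies flat on the worktop. Origin: centre of its underside; z up. It is pushed along the worktop by its rim (tips 10 to 14 mm above the worktop clear the guide's walls and still bear on it).
- yellow_filter: round optical filter in a bare aluminium mount, yellow disc on top; 38 mm diameter, 18 mm thick, 40 g, loose, lies flat on the worktop. Origin: centre of its underside; z up. It is pushed along the worktop by its rim (tips 10 to 14 mm above the worktop clear the guide's walls and still bear on it).
- blue_filter: round optical filter in a bare aluminium mount, blue disc on top; 38 mm diameter, 18 mm thick, 40 g, loose, lies flat on the worktop. Origin: centre of its underside; z up. It is pushed along the worktop by its rim (tips 10 to 14 mm above the worktop clear the guide's walls and still bear on it).
- pot_left: white sample pot, 37 mm diameter, 42 mm high, loose, stands some 275 mm before the gate behind the filters; origin: centre of its underside. Leave it.
- pot_near: white sample pot, 37 mm diameter, 42 mm high, loose, stands beside the slot on the robot's side; origin: centre of its underside. Leave it.
- timer: white bench timer with red knob, 62x62x38 mm, loose, beside the slot on the far side; origin: centre of its underside. Leave it.
- dropper: amber dropper bottle with black teat, 34 mm diameter, 84 mm high, loose, beyond the slot on the far side; origin: centre of its underside. Leave it.
- marker: black marker pen, 132 mm long, 13 mm thick, lying loose beyond the slot's closed end; origin: centre of its underside, x along it. Leave it.
There are look-alikes about, which are no part of the job. Leave any green look-alike of the red_filter alone.

How it is judged:
On the way, in this order (a step that is already met when the one before it is completed fails the run):
1. the red filter is wholly in the slot while the yellow and blue ones are still clear of the gate (x of red_filter in the frame of guide between 0.017 and 0.12 m and y of red_filter in the frame of guide between -0.008 and 0.008 m and x of each of yellow_filter, blue_filter in the frame of guide below -0.03 m), for 0.2 s.
2. red and yellow are wholly in the slot while blue is still clear of the gate (x of red_filter in the frame of guide between 0.017 and 0.12 m and y of red_filter in the frame of guide between -0.008 and 0.008 m and x of yellow_filter in the frame of guide between 0.017 and 0.12 m and y of yellow_filter in the frame of guide between -0.008 and 0.008 m and x of blue_filter in the frame of guide below -0.03 m), for 0.2 s.
3. all three are wholly in the slot (x of red_filter in the frame of guide between 0.017 and 0.12 m and y of red_filter in the frame of guide between -0.008 and 0.008 m and x of yellow_filter in the frame of guide between 0.017 and 0.12 m and y of yellow_filter in the frame of guide between -0.008 and 0.008 m and x of blue_filter in the frame of guide between 0.017 and 0.12 m and y of blue_filter in the frame of guide between -0.008 and 0.008 m), for 0.2 s.
At the end, for the whole second after the job is handed in: All three filters lie flat (within 0.1 rad, underside within 4 mm of the worktop) and at rest in the slot, each centre at least 17 mm past the gate, red at the closed end, yellow in the middle, blue at the gate (all of step 3 and height (world z) of each of red_filter, yellow_filter, blue_filter below 0.004 m and angle between each of red_filter, yellow_filter, blue_filter's own z axis and vertical below 0.1 rad and linear speed of each of red_filter, yellow_filter, blue_filter below 0.02 m/s and x of red_filter in the frame of guide above 0.085 m and x of yellow_filter in the frame of guide between 0.05 and 0.085 m and x of blue_filter in the frame of guide below 0.05 m); the robot touches nothing.
It fails at once if a filter is lifted, tipped or pushed over a wall (height (world z) of any of red_filter, yellow_filter, blue_filter above 0.008 m or angle between any of red_filter, yellow_filter, blue_filter's own z axis and vertical above 0.4 rad).
It fails at once if a filter is taken between the fingers (height (world z) of the grasp point below 0.034 m and (horizontal distance between the grasp point and red_filter below 0.013 m or horizontal distance between the grasp point and yellow_filter below 0.013 m or horizontal distance between the grasp point and blue_filter below 0.013 m)).
It fails at once if a pot, the timer, the dropper bottle or the pen is moved by more than 20 mm (distance of any of pot_left, pot_near, timer, dropper, marker from where it was at the start of the episode above 0.02 m).
It fails at once if a pot, the timer or the dropper bottle is tipped over (angle between any of pot_left, pot_near, timer, dropper's own z axis and vertical above 0.4 rad).
It also fails if it takes over 66 s, if anything falls off the work surface, if the arm or the gripper's body presses on something with over 40 N, if the wrist force passes 120 N, or if a joint passes its speed limit or range.

ROBOT

A 6-joint arm with a two-finger parallel gripper is mounted at the origin on a cart in front of the work surface, level with it; the furniture and walls round the work are solid. World frame = base frame: x ahead of the robot, y to its left, z up, the work surface at z = 0. Lengths are in m, angles in rad, forces in N, time in s.
With the tool pointing down it reaches from about 0.275 to 0.85 m from the base axis. Payload 19 kg.
Tool frame: the origin (TCP) lies at the very end of the fingers, on their centre line; the grasp point (between the pads) lies 19 mm behind it (arm.hold_point_z is the distance from the TCP to the grasp point, in m); z points along the fingers, y is the direction in which the jaws open and shut (so a half turn about z gives the same grasp; the last joint's range is limited). The gripper opens to 85 mm and grips with 20 to 120 N. Pads are 22 mm wide; open, the fingers measure 114 mm over their backs; the gripper's body (76 mm by 85 mm) begins 54 mm behind the grasp point. The pads swing forward as they close: fully open they stand 13 mm farther back than shut.
Start: joints at [-1.257, 0.15, 1.437, -0, 1.554, -0.134], TCP at [0.249, -0.518, 0.231] pointing down, gripper open.
Joint ranges: [-2.8, 2.8], [-0.68, 2.1], [0.12, 2.68], [-1.39, 4.53], [0.16, 2.79], [-2.81, 2.81]. Speed limits (rad/s): [1.89, 1.89, 2.22, 3.01, 3.01, 3.01].

INTERFACE

Orientations are given as a rotation vector (axis times angle).
In Python, from cell import arm gives the robot as it stands.
- The arm moves only by the tool drive_tool, never from a script. Its argument "steps" is a list of rows, each an object with "dp": the shift along the tool's x, y, z in cm, a list of three; "turn": the turn about the tool's z in rad. In form: [{"dp": [dx, dy, dz], "turn": turn}, ...]. A call has 1 to 20 rows; each row shifts and turns the commanded pose from where the row before left it, along the tool's axes as they then stand; what a row does not reach is not made up. A row lasts 1/8 s, in which the tool goes at most 62.5 mm and 10.7 degrees, less where a joint would pass 70% of its speed; a pose out of reach is approached as far as the arm can. A call with a gripper value outside its range is refused whole. "claw" is the closure in counts, from 0 (fully open) to 255 (shut), set as the call begins (left out, the last holds). The fingers move at their own pace and stop on an object; the grip force is fixed at half the most. Time passes only in rows, so rows that do not move let the fingers close. It gives the time, the measured TCP pose, the force and the opening at its end, in the units of the state.
- arm.state(): the state, without advancing time (a new reading comes with each control period).
- arm.camera(name): name is "scene" or "top" or "wrist"; returns a dict with "pixels" (480x640x3 uint8, red, green, blue), "vfov" (degrees; the focal length in pixels is half the picture's height over the tangent of half this angle, whatever the lens; pixels are square), "cx", "cy" (the principal point, pixels), "k1" (the pictures are not rectified: a ray, as slopes to the right and down, at radius r is drawn at 1 + k1 r^2 times it, then the intrinsics apply), "R" (3x3) and "t" (3): a world point X has camera coordinates R X + t. Camera axes: x right, y down, z forward; pixel columns grow to the right and rows downward; lengths in m; the calibration is good to about 2 mm. A picture is of the moment at which its call begins. There is no depth.
- arm.job_done(): hands the job in, once; it reports no verdict.
The state is a dict: "t": time; "joints": joint angles; "qd": joint speeds; "effort": joint torques, N m; "position": TCP position; "tool_rot": TCP orientation; "contact_force": force on the tool from outside, world axes, zero at the start; "moment": the same for the moment, N m; "grip_width": finger opening in m.
Only numpy, scipy, OpenCV 4.12 (cv2) and the standard library are available. Lean on these libraries where they do the work, as an engineer would, in place of code of your own. Each camera call takes 0.05 s, during which the arm holds its last target.

## Working session

There is one attempt and no reset: what is moved stays moved. The work goes in short steps, Python scripts to look and compute and a tool call to move; the robot and the scene stay as the last step left them, time stands still between calls to the robot, and variables do not carry over. Pictures are saved under pics/ and viewed, and the job is handed in when it is done.

Besides the shell and the picture viewer there is one more tool, called after "Emit:" in YAML: its name, and indented under it one key for each argument. drive_tool: Moves the arm, as the interface text tells. Its arguments: {"type":"object","properties":{"steps":{"type":"array"},"claw":{"type":"number"}},"required":["steps"]}

```bash
ls; mkdir -p pics; python3 - <<'E'
from cell import arm
import cv2
print(arm.state())
for n in ("scene","top"):
    c=arm.camera(n); cv2.imwrite(f"pics/{n}0.png",c["pixels"][:,:,::-1]); print(n,c["vfov"],c["cx"],c["cy"],c["k1"],c["R"],c["t"])
E
```

```text
pics
{'t': 0.0, 'joints': array([-1.25701001e+00,  1.50981338e-01,  1.43800611e+00, -9.41297849e-06,
        1.55376917e+00, -1.33997450e-01]), 'qd': array([-0.00105499,  0.00023174, -0.00031371, -0.00116669,  0.00179437,
       -0.00074207]), 'effort': array([ 2.58291648e-04, -7.13051105e+01, -5.70870709e+01, -1.82885119e-04,
        8.94001394e-03, -8.04631054e-05]), 'position': array([ 0.24886651, -0.51809964,  0.23069051]), 'tool_rot': array([-3.06205124e+00, -6.97258423e-01,  1.78795658e-04]), 'contact_force': array([-1.19655024,  0.21538535, -0.06210966]), 'moment': array([ 0.02844209, -0.01632128,  0.00506638]), 'grip_width': 0.0850184808649524}
scene 50.04758611408706 321.59557503763375 241.2506981277914 -0.02786925636987811 [[-0.91098292 -0.41232642  0.00985114]
 [-0.26405389  0.5647126  -0.78190487]
 [ 0.31683697 -0.71490321 -0.62331992]] [0.52838135 0.14563439 0.73193706]
top 46.66440156513465 324.9245050786479 238.2850402002511 -0.05988358893542181 [[-0.01953592 -0.99978492  0.0069616 ]
 [-0.98803121  0.0182397  -0.15317192]
 [ 0.153012   -0.00987063 -0.98817503]] [0.05956227 0.54547768 0.94068339]
```

View pics/top0.png

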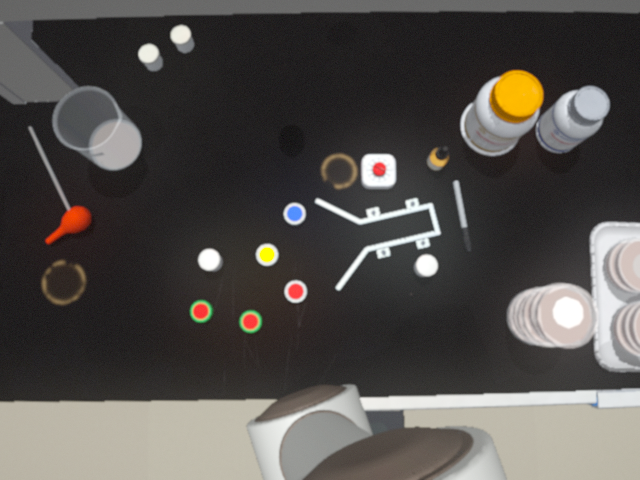

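View pics/scene0.png

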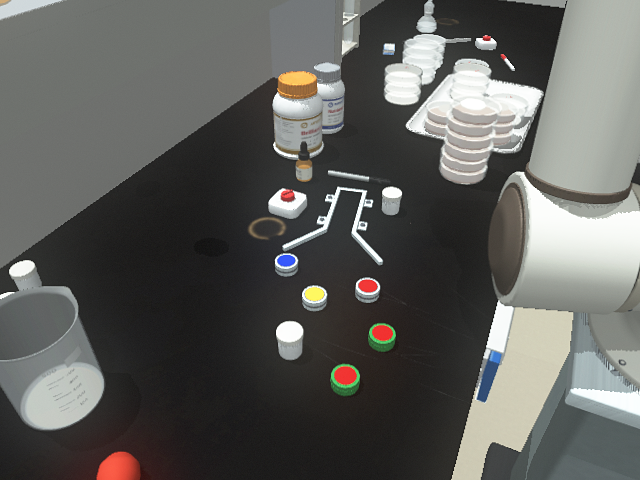

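```bash
cat > h.py <<'E'
import numpy as np, cv2
from cell import arm
def K(c):
    f=240/np.tan(np.radians(c["vfov"])/2); return f
def ray(c,uv,z):
    uv=np.atleast_2d(np.asarray(uv,float)); f=K(c)
    d=np.c_[(uv[:,0]-c["cx"])/f,(uv[:,1]-c["cy"])/f]; u=d.copy()
    for _ in range(20): u=d/(1+c["k1"]*(u**2).sum(1,keepdims=True))
    R=np.array(c["R"]);t=np.array(c["t"])
    D=np.c_[u,np.ones(len(u))]@R; C=-R.T@t
    s=(z-C[2])/D[:,2]; return C+D*s[:,None]
def proj(c,X):
    X=np.atleast_2d(X)@np.array(c["R"]).T+np.array(c["t"]); s=X[:,:2]/X[:,2:]
    s=s*(1+c["k1"]*(s**2).sum(1,keepdims=True)); return s*K(c)+[c["cx"],c["cy"]]
def discs(c,amin=40):
    hsv=cv2.cvtColor(c["pixels"],cv2.COLOR_RGB2HSV); H,S,V=cv2.split(hsv)
    out=[]
    for n,m in (("red",((H<8)|(H>172))),("yellow",(H>22)&(H<38)),("blue",(H>105)&(H<130))):
        m=(m&(S>120)&(V>90)).astype(np.uint8)
        k,l,st,ce=cv2.connectedComponentsWithStats(m)
        for i in range(1,k):
            if st[i,4]>=amin: out.append((n,ce[i],st[i,4],ray(c,ce[i],0.018)[0]))
    return out
E
python3 - <<'E'
from h import *
for n in ("top","scene"):
    c=arm.camera(n)
    for d in discs(c): print(n,d[0],d[1].round(1),d[2],d[3].round(4))
    if n=="top":
        p=c["pixels"][185:310,180:480]
        cv2.imwrite("pics/z1.png",cv2.resize(p[:,100:300][:,:,::-1],None,fx=4,fy=4,interpolation=cv2.INTER_CUBIC))
    else:
        p=c["pixels"][175:275,270:400]
        cv2.imwrite("pics/z2.png",cv2.resize(p[:,:,::-1],None,fx=6,fy=6,interpolation=cv2.INTER_CUBIC))
E
```

```text
top red [378.8 168.8] 122 [ 0.6783 -0.0531  0.018 ]
top red [ 71.4 223.6] 628 [0.5861 0.5133 0.018 ]
top red [295.4 291. ] 164 [0.4561 0.1035 0.018 ]
top red [200.4 310.8] 158 [0.4239 0.2729 0.018 ]
top red [249.9 321.3] 157 [0.404  0.1846 0.018 ]
top yellow [266.5 254.3] 169 [0.523  0.1548 0.018 ]
top blue [294.2 213.1] 147 [0.5977 0.1039 0.018 ]
scene red [287.2 195.3] 125 [ 0.6842 -0.0695  0.018 ]
scene red [367.5 285.5] 181 [0.4566 0.1014 0.018 ]
scene red [382.1 332.5] 241 [0.4047 0.1824 0.018 ]
scene red [345.  375.1] 310 [0.4245 0.271  0.018 ]
scene red [118.8 467.2] 1019 [0.6037 0.4905 0.018 ]
scene yellow [314.  293.6] 199 [0.524  0.1522 0.018 ]
scene blue [285.8 260.1] 162 [0.5984 0.1012 0.018 ]
scene blue [488.6 375.4] 523 [0.2549 0.1939 0.018 ]
```

View pics/z1.png

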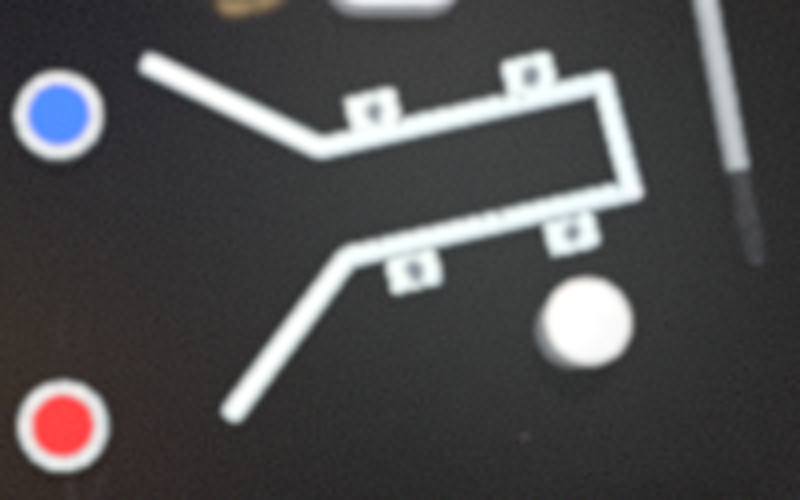

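View pics/z2.png

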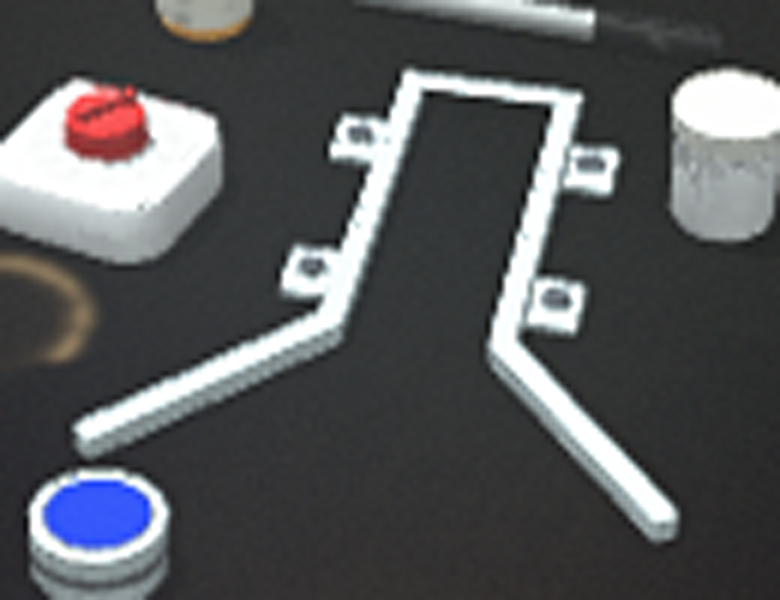

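```bash
cat >> h.py <<'E'
def guide(c):
    g=cv2.GaussianBlur(cv2.cvtColor(c["pixels"],cv2.COLOR_RGB2GRAY),(0,0),0.7).astype(np.float32)
    samp=lambda X: cv2.remap(g,proj(c,X)[:,0].astype(np.float32).reshape(-1,1),proj(c,X)[:,1].astype(np.float32).reshape(-1,1),cv2.INTER_LINEAR).ravel()
    return samp
def edge(samp,P,dirn,L,thr=150,z=0.009):
    s=np.arange(0,L,0.0002); X=np.c_[P[0]+dirn[0]*s,P[1]+dirn[1]*s,np.full(len(s),z)]
    v=samp(X); i=np.argmax(v>thr); return None if v[i]<=thr else X[i,:2]
E
python3 - <<'E'
from h import *
tool=None
for n in ("top","scene"):
    c=arm.camera(n)
    if n=="top":
        G=[280+(332-1.5)/4,185+(201-1.5)/4]; E=[280+(609-1.5)/4,185+(138-1.5)/4]
    else:
        G=[270+(417-2.5)/6,175+(335-2.5)/6]; E=[270+(490-2.5)/6,175+(97-2.5)/6]
    g,e=ray(c,[G,E],0.009)[:,:2]
    print(n,"rough",g,e,np.linalg.norm(e-g))
    samp=guide(c)
    for it in range(3):
        a=(e-g)/np.linalg.norm(e-g); b=np.array([-a[1],a[0]])
        Ls=[];Rs=[]
        for x in np.arange(0.01,0.125,0.004):
            p=g+a*x
            l=edge(samp,p,b,0.04); r=edge(samp,p,-b,0.04)
            if l is not None: Ls.append(l)
            if r is not None: Rs.append(r)
        def fit(P):
            P=np.array(P,np.float32); vx,vy,x0,y0=cv2.fitLine(P,cv2.DIST_HUBER,0,.001,.001).ravel(); d=np.array([vx,vy]); 
            return (d if d@a>0 else -d),np.array([x0,y0])
        dl,pl=fit(Ls);dr,pr=fit(Rs)
        a=dl+dr;a/=np.linalg.norm(a); b=np.array([-a[1],a[0]])
        w=(pl-pr)@b
        off=((pl+pr)/2)@b
        Es=[edge(samp,a*(g@a)+b*(off+y)+a*0.1,a,0.06) for y in np.arange(-.015,.0151,.003)]
        ex=np.median([q@a for q in Es])
        g=a*(ex-0.132)+b*off; e=a*ex+b*off
    print(n,"gate",g.round(4),"axis",a.round(4),"yaw",np.degrees(np.arctan2(a[1],a[0])).round(2),"width",w.round(4),"par",np.degrees(np.arccos(dl@dr)).round(2))
    G=lambda X:np.array([(X[:2]-g)@a,(X[:2]-g)@b]).round(4)
    for d in discs(c): print(d[0],d[3].round(4),G(d[3]))
    # check gate corners
    P=[g+a*x+b*y for x,y in [(0,.022),(0,-.022),(-.07,.081),(-.07,-.081),(.132,.022),(.132,-.022)]]
    im=cv2.resize(c["pixels"][:,:,::-1],None,fx=4,fy=4,interpolation=cv2.INTER_CUBIC)
    q=proj(c,np.c_[np.array(P),np.full(6,.009)])
    for u,v in q: cv2.circle(im,(int(u*4+1.5),int(v*4+1.5)),3,(0,0,255),-1)
    lo=(q.min(0)*4-20).astype(int);hi=(q.max(0)*4+20).astype(int)
    cv2.imwrite(f"pics/chk_{n}.png",im[lo[1]:hi[1],lo[0]:hi[0]])
E
```

```text
top rough [ 0.55662852 -0.02019183] [ 0.58366353 -0.14881327] 0.131431987005099
top gate [ 0.5557 -0.0184] axis [ 0.212  -0.9773] yaw -77.76 width 0.0414 par 0.07
red [ 0.6783 -0.0531  0.018 ] [0.06   0.1124]
red [0.5865 0.5132 0.018 ] [-0.5129  0.1428]
red [0.4561 0.1035 0.018 ] [-0.1402 -0.0715]
red [0.424 0.273 0.018] [-0.3127 -0.0669]
red [0.404  0.1846 0.018 ] [-0.2305 -0.1052]
yellow [0.5231 0.1548 0.018 ] [-0.1762  0.0049]
blue [0.5976 0.104  0.018 ] [-0.1107  0.0669]
scene rough [ 0.55499382 -0.02012393] [ 0.583421   -0.14981232] 0.132767402014778
scene gate [ 0.556  -0.0209] axis [ 0.2104 -0.9776] yaw -77.85 width 0.0439 par 0.12
red [ 0.6842 -0.0695  0.018 ] [0.0744 0.1151]
red [0.4566 0.1014 0.018 ] [-0.1405 -0.0714]
red [0.4046 0.1824 0.018 ] [-0.2306 -0.1052]
red [0.4245 0.271  0.018 ] [-0.313  -0.0672]
red [0.6037 0.4905 0.018 ] [-0.49    0.1542]
yellow [0.524  0.1522 0.018 ] [-0.176   0.0052]
blue [0.5984 0.1012 0.018 ] [-0.1105  0.0671]
blue [0.2549 0.1942 0.018 ] [-0.2737 -0.2492]
```

View pics/chk_top.png

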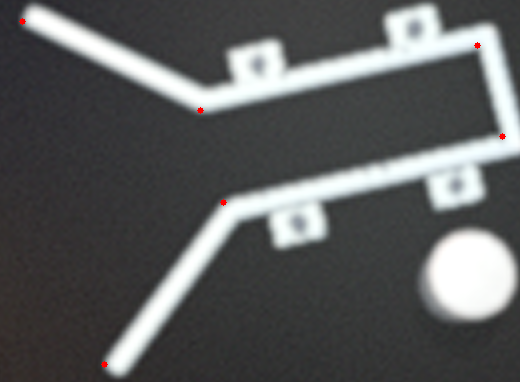

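View pics/chk_scene.png

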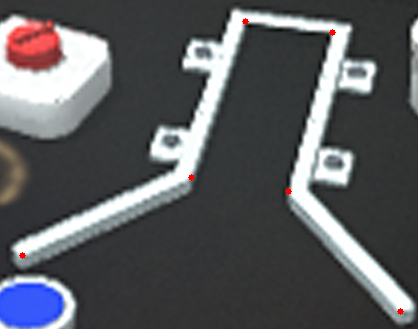

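Emit:
drive_tool:
  steps:
    - {"dp": [3.18,-3.63,0],"turn": 0}
    - {"dp": [3.18,-3.63,0],"turn": 0}
    - {"dp": [3.18,-3.63,0],"turn": 0}
    - {"dp": [3.18,-3.63,0],"turn": 0}
    - {"dp": [3.18,-3.63,0],"turn": 0}
    - {"dp": [3.18,-3.63,0],"turn": 0}
    - {"dp": [3.18,-3.63,0],"turn": 0}
    - {"dp": [3.18,-3.63,0],"turn": 0}
    - {"dp": [3.18,-3.63,0],"turn": 0}
    - {"dp": [3.18,-3.63,0],"turn": 0}
    - {"dp": [3.18,-3.63,0],"turn": 0}
    - {"dp": [3.18,-3.63,0],"turn": 0}
    - {"dp": [3.18,-3.63,0],"turn": 0}
    - {"dp": [3.18,-3.63,0],"turn": 0}
  claw: 183

```text
t: 2.05
position: [0.4303, 0.1343, 0.2315]
tool_rot: [3.063, 0.698, 0.001]
contact_force: [0.5, -0.7, -0.2]
grip_width: 0.024
```

Emit:
drive_tool:
  steps:
    - {"dp": [0,0,0],"turn": -0.164}
    - {"dp": [0,0,0],"turn": -0.164}
    - {"dp": [0,0,0],"turn": -0.164}
    - {"dp": [0,0,0],"turn": -0.164}
    - {"dp": [0,0,0],"turn": -0.164}
    - {"dp": [0,0,0],"turn": -0.164}
    - {"dp": [0,0,0],"turn": -0.164}
    - {"dp": [0,0,0],"turn": -0.164}
    - {"dp": [0,0,0],"turn": -0.164}
    - {"dp": [0,0,0],"turn": -0.164}
    - {"dp": [0,0,0],"turn": -0.164}
    - {"dp": [0,0,0],"turn": 0}

```text
t: 3.55
position: [0.4302, 0.1326, 0.2313]
tool_rot: [-1.353, -2.835, -0.0]
contact_force: [0.8, -1.3, -0.2]
grip_width: 0.0242
```

```bash
cat >> h.py <<'E'
from scipy.spatial.transform import Rotation as Rn
GP=np.array([0.5558,-0.0197]); GA=np.array([0.2112,-0.9774]); GB=np.array([0.9774,0.2112])
def toG(X): X=np.asarray(X)[:2]-GP; return np.array([X@GA,X@GB])
def toW(x,y): return GP+GA*x+GB*y
def pose():
    s=arm.state(); R=Rn.from_rotvec(s["tool_rot"]).as_matrix()
    psi=np.degrees(np.arctan2(R[1,0],R[0,0])); phi=(psi-102.2+180)%360-180
    return s,R,phi
def show():
    s,R,phi=pose(); g=toG(s["position"])*1000
    print(f't {s["t"]:.2f} guide mm {g.round(1)} z {s["position"][2]*1000:.1f} phi {phi:.1f} tilt {R[2,2]:.4f} grip {s["grip_width"]*1000:.1f} F {s["contact_force"].round(1)} j6 {s["joints"][5]:.2f}')
def go(x,y,z=None,phi=None):  # guide mm -> tool dp cm
    s,R,ph=pose(); w=toW(x/1000,y/1000); d=np.r_[w,s["position"][2] if z is None else z/1000]-s["position"]
    print("dp cm",(R.T@d*100).round(2),"turn",None if phi is None else round(-np.radians(phi-ph),3))
E
python3 - <<'E'
from h import *
show(); go(-176,-90,12,27)
c=arm.camera("wrist"); cv2.imwrite("pics/w1.png",c["pixels"][:,:,::-1])
c=arm.camera("top"); cv2.imwrite("pics/t1.png",c["pixels"][:,:,::-1])
c=arm.camera("scene"); cv2.imwrite("pics/s1.png",c["pixels"][:,:,::-1])
E
```

```text
t 3.55 guide mm [-175.4  -90.6] z 231.3 phi 26.8 tilt -1.0000 grip 24.2 F [ 0.8 -1.3 -0.2] j6 -0.55
dp cm [2.000e-02 8.000e-02 2.193e+01] turn -0.004
```

View pics/w1.png

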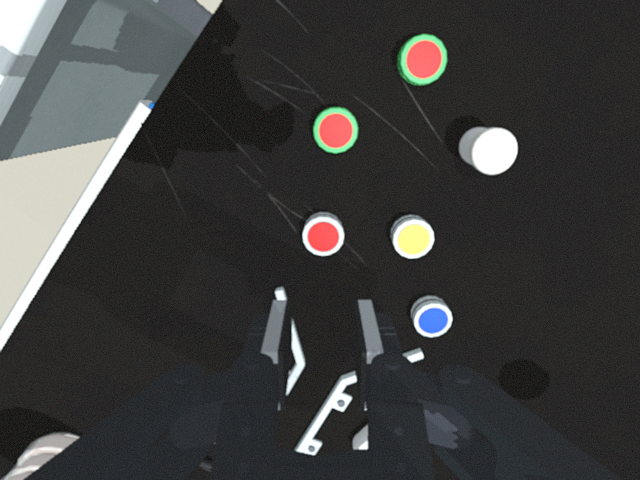

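View pics/s1.png

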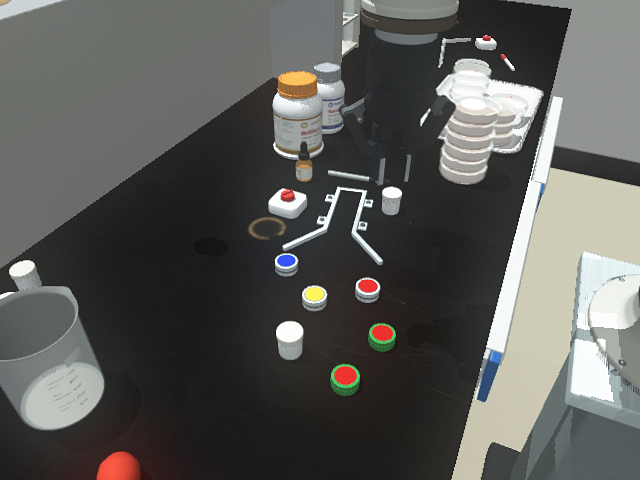

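View pics/t1.png

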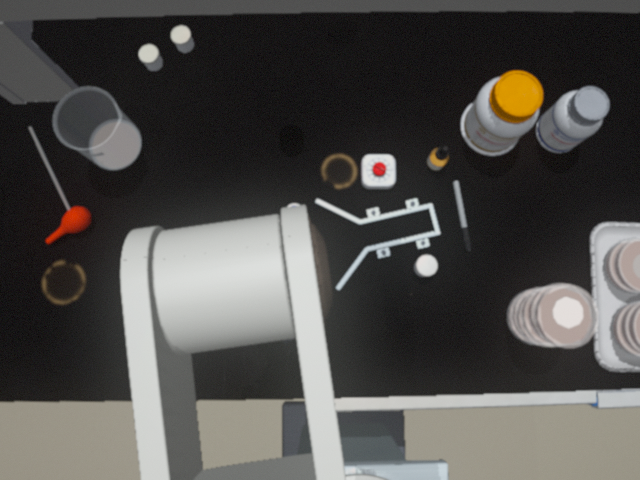

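```bash
python3 - <<'E'
from h import *
show()
c=arm.camera("wrist")
for d in discs(c): print(d[0],d[1].round(),d[2],d[3].round(4),(toG(d[3])*1000).round(1))
s,R,phi=pose(); print("tip px",proj(c,s["position"]), "cam at",-np.array(c["R"]).T@np.array(c["t"]))
for sg in(-1,1): print(proj(c,s["position"]+R[:,1]*0.012*sg))
E
```

```text
t 3.70 guide mm [-175.3  -90.6] z 231.3 phi 26.6 tilt -1.0000 grip 24.1 F [-0.6 -0.3  0.1] j6 -0.55
red [423.  59.] 987 [0.4238 0.2722 0.018 ] [-313.1  -67.3]
red [335. 130.] 855 [0.4043 0.1836 0.018 ] [-230.7 -105.1]
red [323. 236.] 679 [0.4563 0.1027 0.018 ] [-140.6  -71.4]
blue [433. 320.] 540 [0.598  0.1031 0.018 ] [-111.1   67.1]
tip px [[321.05456249 317.25296219]] cam at [0.37762632 0.19794342 0.37439198]
[[291.05541917 317.24596628]]
[[351.04868206 317.23469007]]
```

```bash
cat >> h.py <<'E'
D=25.7
def plan(W,step=6):
    """W: list of (disc x,y,phi) mm/deg in guide frame; rows from the present pose, linear between waypoints"""
    s,R,ph=pose(); p=toG(s["position"])*1000; rows=[]
    for x,y,f in W:
        tgt=np.array([x,y])-D*np.array([np.cos(np.radians(f)),np.sin(np.radians(f))])
        n=max(1,int(np.ceil(max(np.hypot(*(tgt-p))/step,abs(f-ph)/6))))
        cur,ph0=p.copy(),ph
        for i in range(1,n+1):
            f1=ph0+(f-ph0)*i/n
            # interpolate the disc centre, fork turning about it
            c0=cur+D*np.array([np.cos(np.radians(ph0)),np.sin(np.radians(ph0))]); cc=c0+(np.array([x,y])-c0)*i/n
            q=cc-D*np.array([np.cos(np.radians(f1)),np.sin(np.radians(f1))])
            d=q-p; a=np.radians(ph); h=np.array([np.cos(a),np.sin(a)]); l=np.array([-h[1],h[0]])
            # push dir = -tool x ; tool y (z down): y=zxx -> equals left of heading
            dp=(-d@h/10, d@l/10)
            dp=tuple(round(v,2) for v in dp); t=round(-np.radians(f1-ph),3)
            p=p-10*dp[0]*h+10*dp[1]*l; ph=ph-np.degrees(t); rows.append((dp,t))
    k=0
    while k<len(rows):
        j=k
        while j<len(rows) and rows[j]==rows[k]: j+=1
        print(f"{j-k} x dp [{rows[k][0][0]}, {rows[k][0][1]}, 0] turn {rows[k][1]}"); k=j
    print("end tool",p.round(1),"phi",round(ph,2),"n",len(rows))
E
python3 - <<'E'
from h import *
s,R,ph=pose()
a=np.radians(ph); l=np.array([-np.sin(a),np.cos(a)]); wl=GA*l[0]+GB*l[1]; print("tool y . left",R[:2,1]@wl)
show(); go(-173.3,-94.4,12,35)
E
```

```text
tool y . left 0.9999580899504297
t 3.75 guide mm [-175.4  -90.6] z 231.3 phi 26.7 tilt -1.0000 grip 24.2 F [-0.2  0.3 -0.1] j6 -0.55
dp cm [-2.000e-02 -4.300e-01  2.193e+01] turn -0.146
```

Emit:
drive_tool:
  steps:
    - {"dp": [0,-0.43,4],"turn": 0}
    - {"dp": [0,0,4],"turn": -0.146}
    - {"dp": [0,0,4],"turn": 0}
    - {"dp": [0,0,4],"turn": 0}
    - {"dp": [0,0,3],"turn": 0}
    - {"dp": [0,0,1.5],"turn": 0}
    - {"dp": [0,0,1],"turn": 0}
    - {"dp": [0,0,0],"turn": 0}
    - {"dp": [0,0,0],"turn": 0}

```text
t: 4.88
position: [0.4274, 0.1299, 0.0171]
tool_rot: [1.141, 2.926, 0.001]
contact_force: [0.3, -0.3, 0.8]
grip_width: 0.0242
```

```bash
python3 - <<'E'
from h import *
show()
c=arm.camera("wrist"); cv2.imwrite("pics/w2.png",c["pixels"][:,:,::-1])
for d in discs(c): print(d[0],d[1].round(),d[2],d[3].round(4),(toG(d[3])*1000).round(1))
c=arm.camera("scene"); cv2.imwrite("pics/s2.png",cv2.resize(c["pixels"][160:400,240:480,::-1],None,fx=2.5,fy=2.5))
for d in discs(c): print(d[0],d[1].round(),d[2],d[3].round(4),(toG(d[3])*1000).round(1))
E
```

```text
t 4.88 guide mm [-173.4  -93.9] z 17.1 phi 35.2 tilt -1.0000 grip 24.2 F [ 0.3 -0.3  0.8] j6 -0.70
red [619.  52.] 3532 [0.4209 0.2678 0.018 ] [-309.5  -71.1]
red [319. 399.] 2842 [0.4562 0.1024 0.018 ] [-140.4  -71.6]
yellow [527. 409.] 40 [0.5228 0.1654 0.018 ] [-187.9    6.8]
yellow [484. 439.] 102 [0.5238 0.142  0.018 ] [-164.8    2.9]
red [287. 195.] 122 [ 0.6841 -0.069   0.018 ] [ 75.3 115. ]
red [382. 333.] 238 [0.4046 0.1825 0.018 ] [-229.6 -105.1]
red [345. 375.] 310 [0.4245 0.271  0.018 ] [-311.8  -67. ]
red [119. 467.] 1035 [0.6037 0.4904 0.018 ] [-488.4  154.5]
yellow [297.  78.] 282 [ 0.9351 -0.617   0.018 ] [663.9 244.6]
yellow [314. 294.] 195 [0.5239 0.1524 0.018 ] [-175.     5.2]
blue [286. 260.] 159 [0.5984 0.1012 0.018 ] [-109.2   67.2]
blue [489. 376.] 508 [0.2549 0.1947 0.018 ] [-273.1 -248.9]
```

View pics/w2.png

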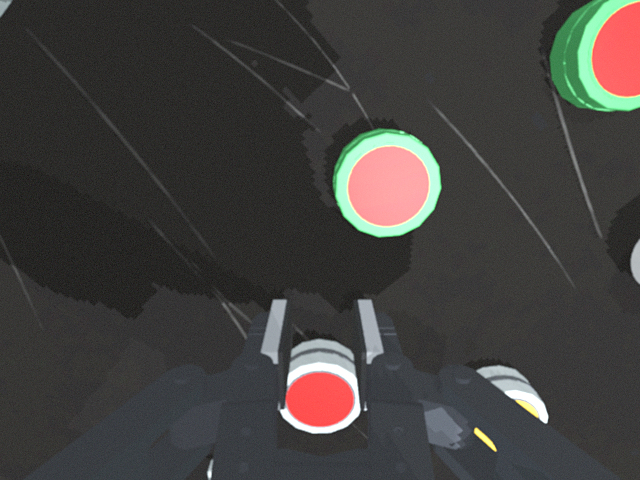

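View pics/s2.png

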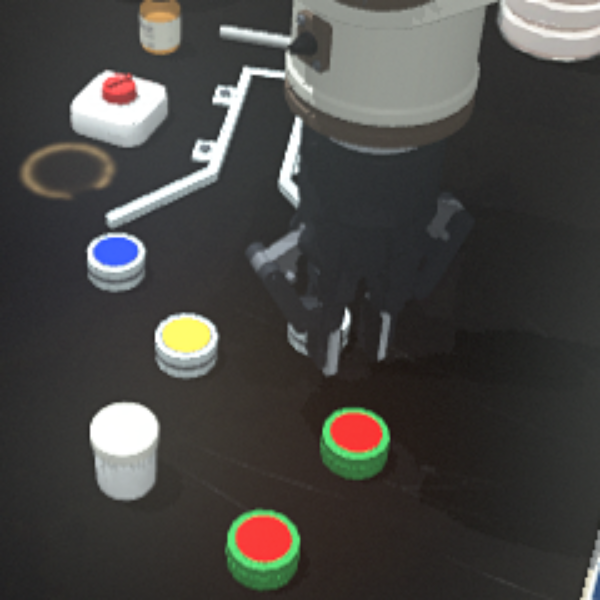

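```bash
python3 - <<'E'
from h import *
show()
plan([(-139,-70.5,35),(-60,-15.5,35),(-45,-7,23),(-28,-2,11),(-12,0,0),(32,0,0)])
E
```

```text
t 4.97 guide mm [-173.4  -94. ] z 17.1 phi 35.2 tilt -1.0000 grip 24.3 F [-0.5 -0.1 -0.3] j6 -0.70
2 x dp [-0.53, -0.02, 0] turn 0.001
1 x dp [-0.53, -0.01, 0] turn 0.001
1 x dp [-0.57, -0.0, 0] turn 0.0
1 x dp [-0.56, -0.0, 0] turn 0.0
1 x dp [-0.57, -0.01, 0] turn 0.0
1 x dp [-0.57, 0.0, 0] turn 0.0
1 x dp [-0.56, 0.0, 0] turn 0.0
1 x dp [-0.57, -0.0, 0] turn 0.0
1 x dp [-0.56, -0.0, 0] turn 0.0
1 x dp [-0.57, -0.0, 0] turn 0.0
1 x dp [-0.57, -0.01, 0] turn 0.0
1 x dp [-0.56, 0.0, 0] turn 0.0
2 x dp [-0.57, -0.0, 0] turn 0.0
1 x dp [-0.56, -0.0, 0] turn 0.0
1 x dp [-0.57, -0.01, 0] turn 0.0
1 x dp [-0.57, 0.0, 0] turn 0.0
1 x dp [-0.56, 0.0, 0] turn 0.0
1 x dp [-0.57, -0.0, 0] turn 0.0
1 x dp [-0.43, 0.09, 0] turn 0.052
1 x dp [-0.44, 0.12, 0] turn 0.053
1 x dp [-0.43, 0.14, 0] turn 0.052
1 x dp [-0.43, 0.16, 0] turn 0.053
1 x dp [-0.44, 0.08, 0] turn 0.052
1 x dp [-0.45, 0.11, 0] turn 0.053
1 x dp [-0.45, 0.13, 0] turn 0.052
1 x dp [-0.45, 0.15, 0] turn 0.052
1 x dp [-0.54, 0.13, 0] turn 0.064
1 x dp [-0.54, 0.16, 0] turn 0.064
1 x dp [-0.54, 0.2, 0] turn 0.064
8 x dp [-0.55, -0.0, 0] turn -0.0
end tool [6.3 0. ] phi -0.0 n 39
```

Emit:
drive_tool:
  steps:
    - {"dp": [0,0,0.5],"turn": 0}
    - {"dp": [-0.53,-0.02,0],"turn": 0}
    - {"dp": [-0.53,-0.02,0],"turn": 0}
    - {"dp": [-0.53,-0.01,0],"turn": 0}
    - {"dp": [-0.56,0,0],"turn": 0}
    - {"dp": [-0.56,0,0],"turn": 0}
    - {"dp": [-0.56,0,0],"turn": 0}
    - {"dp": [-0.56,0,0],"turn": 0}
    - {"dp": [-0.56,0,0],"turn": 0}

```text
t: 6.1
position: [0.4591, 0.0996, 0.0113]
tool_rot: [-1.142, -2.927, -0.0]
contact_force: [-0.4, 0.7, 0.6]
grip_width: 0.0244
```

```bash
python3 - <<'E'
from h import *
show()
c=arm.camera("wrist"); cv2.imwrite("pics/w3.png",c["pixels"][:,:,::-1])
s,R,ph=pose(); p=toG(s["position"])*1000
a=np.radians(ph)
for d in discs(c,400): print(d[0],d[1].round(),d[2],(toG(d[3])*1000).round(1),"rel fwd/left",((toG(d[3])*1000-p)@np.array([[np.cos(a),-np.sin(a)],[np.sin(a),np.cos(a)]])).round(1))
c=arm.camera("scene"); cv2.imwrite("pics/s3.png",cv2.resize(c["pixels"][160:400,240:480,::-1],None,fx=2.5,fy=2.5))
E
```

```text
t 6.10 guide mm [-137.   -69.3] z 11.3 phi 35.2 tilt -1.0000 grip 24.4 F [-0.4  0.7  0.6] j6 -0.78
red [402.  43.] 6139 [-232.4 -106.5] rel fwd/left [-99.9  24.6]
red [322. 383.] 3300 [-115.4  -53.9] rel fwd/left [26.   0.2]
```

View pics/w3.png

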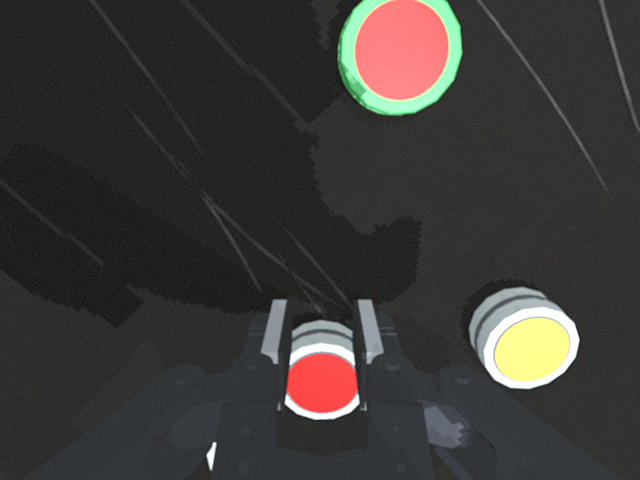

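View pics/s3.png

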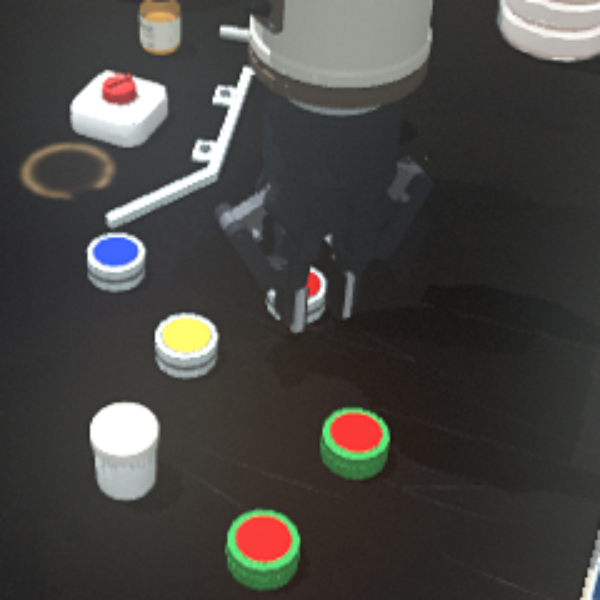

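```bash
python3 - <<'E'
from h import *
show()
plan([(-60,-15.5,35),(-45,-7,23),(-28,-2,11),(-12,0,0),(32,0,0)],8)
E
```

```text
t 6.20 guide mm [-136.9  -69.2] z 11.3 phi 35.2 tilt -1.0000 grip 23.9 F [-0.2  0.5  0.1] j6 -0.78
1 x dp [-0.76, -0.0, 0] turn 0.0
1 x dp [-0.75, -0.01, 0] turn 0.001
2 x dp [-0.76, 0.0, 0] turn -0.0
1 x dp [-0.75, -0.0, 0] turn 0.001
1 x dp [-0.76, -0.01, 0] turn -0.0
1 x dp [-0.75, 0.0, 0] turn 0.0
1 x dp [-0.76, 0.0, 0] turn 0.001
1 x dp [-0.76, 0.0, 0] turn -0.0
1 x dp [-0.58, 0.12, 0] turn 0.07
1 x dp [-0.58, 0.17, 0] turn 0.07
1 x dp [-0.58, 0.2, 0] turn 0.069
1 x dp [-0.59, 0.11, 0] turn 0.07
1 x dp [-0.6, 0.16, 0] turn 0.07
1 x dp [-0.59, 0.19, 0] turn 0.07
1 x dp [-0.54, 0.13, 0] turn 0.064
1 x dp [-0.55, 0.16, 0] turn 0.064
1 x dp [-0.54, 0.2, 0] turn 0.064
1 x dp [-0.73, -0.0, 0] turn -0.0
1 x dp [-0.74, -0.0, 0] turn -0.0
3 x dp [-0.73, -0.0, 0] turn -0.0
1 x dp [-0.74, -0.0, 0] turn -0.0
end tool [6.3 0. ] phi -0.02 n 24
```

Emit:
drive_tool:
  steps:
    - {"dp": [-0.76,0,-0.1],"turn": 0}
    - {"dp": [-0.76,0,0],"turn": 0}
    - {"dp": [-0.76,0,0],"turn": 0}
    - {"dp": [-0.75,0,0],"turn": 0}
    - {"dp": [-0.75,0,0],"turn": 0}
    - {"dp": [-0.76,0,0],"turn": 0}
    - {"dp": [-0.75,0,0],"turn": 0}
    - {"dp": [-0.76,0,0],"turn": 0}
    - {"dp": [-0.76,0,0],"turn": 0.003}
    - {"dp": [-0.58,0.12,0],"turn": 0.07}
    - {"dp": [-0.58,0.17,0],"turn": 0.07}
    - {"dp": [-0.58,0.2,0],"turn": 0.07}
    - {"dp": [-0.59,0.11,0],"turn": 0.07}
    - {"dp": [-0.6,0.16,0],"turn": 0.07}
    - {"dp": [-0.59,0.19,0],"turn": 0.07}
    - {"dp": [-0.54,0.13,0],"turn": 0.064}
    - {"dp": [-0.55,0.16,0],"turn": 0.064}
    - {"dp": [-0.54,0.2,0],"turn": 0.064}
    - {"dp": [0,0,0],"turn": 0}

```text
t: 8.57
position: [0.5479, 0.0173, 0.0123]
tool_rot: [1.974, 2.444, 0.0]
contact_force: [0.3, 0.8, 0.3]
grip_width: 0.024
```

```bash
cat >> h.py <<'E'
def rel(k):
    show(); c=arm.camera("wrist"); cv2.imwrite(f"pics/w{k}.png",c["pixels"][:,:,::-1])
    s,R,ph=pose(); p=toG(s["position"])*1000; a=np.radians(ph)
    for d in discs(c,300): g=toG(d[3])*1000; print(d[0],d[1].round(),d[2],g.round(1),"rel fwd/left",((g-p)@np.array([[np.cos(a),-np.sin(a)],[np.sin(a),np.cos(a)]])).round(1))
    return c
E
python3 - <<'E'
from h import *
c=rel(4)
plan([(32,0,0)],8)
E
```

```text
t 8.57 guide mm [-37.8   0.1] z 12.3 phi -0.1 tilt -1.0000 grip 24.0 F [0.3 0.8 0.3] j6 -0.32
red [322. 382.] 3273 [-11.1   0.8] rel fwd/left [27.   0.8]
4 x dp [-0.74, 0.0, 0] turn 0.0
1 x dp [-0.74, 0.01, 0] turn 0.0
1 x dp [-0.74, -0.0, 0] turn 0.0
end tool [6.3 0. ] phi 0.01 n 6
```

View pics/w4.png

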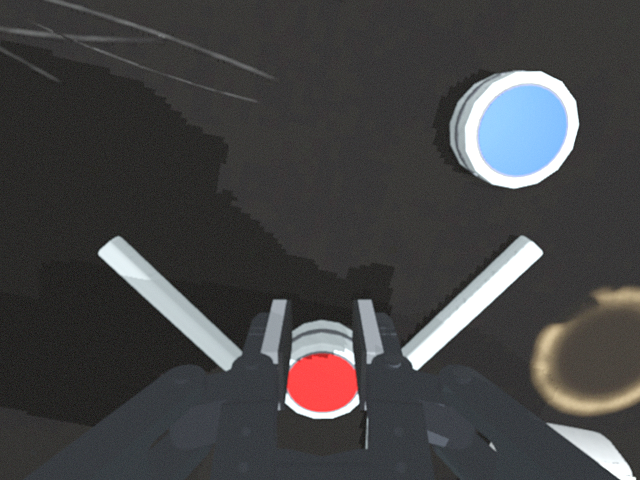

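Emit:
drive_tool:
  steps:
    - {"dp": [-0.74,0,0],"turn": 0}
    - {"dp": [-0.74,0,0],"turn": 0}
    - {"dp": [-0.74,0,0],"turn": 0}
    - {"dp": [-0.74,0,0],"turn": 0}
    - {"dp": [-0.74,0,0],"turn": 0}
    - {"dp": [-0.74,0,0],"turn": 0}
    - {"dp": [0,0,0],"turn": 0}

```text
t: 9.5
position: [0.5571, -0.0262, 0.0123]
tool_rot: [-1.975, -2.443, -0.0]
contact_force: [-0.1, 0.3, 0.0]
grip_width: 0.0242
```

```bash
python3 - <<'E'
from h import *
c=rel(5)
E
```

```text
t 9.50 guide mm [ 6.7 -0.1] z 12.3 phi -0.1 tilt -1.0000 grip 24.2 F [-0.1  0.3  0. ] j6 -0.40
red [322. 383.] 3277 [33.8  0.4] rel fwd/left [27.5  0.6]
red [595. 439.] 2337 [ 65.3 121.5] rel fwd/left [ 58.9 121.7]
blue [540.  12.] 1954 [-101.9   67. ] rel fwd/left [-108.3   67. ]
```

Emit:
drive_tool:
  steps:
    - {"dp": [0.8,0,0],"turn": 0}
    - {"dp": [2,0,0],"turn": 0}
    - {"dp": [3,0,-2],"turn": 0}
    - {"dp": [4,0,-3],"turn": 0}
    - {"dp": [5,0,-4],"turn": 0}
    - {"dp": [5,0,-3],"turn": 0}
    - {"dp": [0,0,0],"turn": 0}

```text
t: 10.42
position: [0.515, 0.1708, 0.1339]
tool_rot: [1.967, 2.447, 0.005]
contact_force: [0.6, -0.2, 0.3]
grip_width: 0.024
```

```bash
python3 - <<'E'
from h import *
c=rel(6)
for n in("top","scene"):
    c=arm.camera(n)
    for d in discs(c,80): print(n,d[0],d[1].round(),d[2],(toG(d[3])*1000).round(1))
go(-216,6,12,0)
E
```

```text
t 10.43 guide mm [-194.8    0.3] z 133.9 phi 0.2 tilt -1.0000 grip 24.0 F [ 0.6 -0.2  0.3] j6 -0.04
red [155. 175.] 1476 [-230.3 -105.4] rel fwd/left [ -37.5 -105.2]
blue [411. 336.] 863 [-111.2   68. ] rel fwd/left [82.1 67.9]
top red [379. 169.] 131 [ 58.4 112.7]
top red [ 71. 223.] 762 [-515.7  144.5]
top red [380. 230.] 157 [32.6  0.5]
top red [200. 311.] 163 [-313.7  -67.2]
top red [250. 321.] 178 [-231.6 -104.9]
top blue [296. 213.] 111 [-108.5   66.1]
scene red [382. 332.] 238 [-229.4 -105.1]
scene red [345. 375.] 311 [-311.9  -66.9]
scene red [119. 467.] 1019 [-488.6  154.6]
scene yellow [314. 294.] 201 [-174.7    5.1]
scene blue [286. 260.] 162 [-109.2   67.2]
scene blue [489. 376.] 520 [-272.6 -249. ]
dp cm [ 2.49  0.67 11.86] turn -0.0
```

View pics/w6.png

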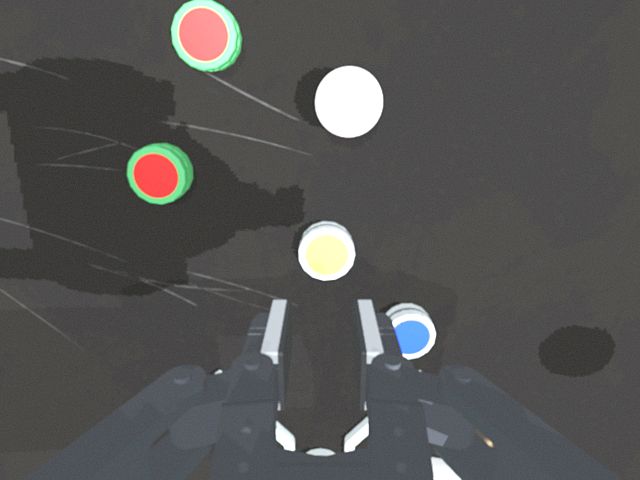

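Emit:
drive_tool:
  steps:
    - {"dp": [2.2,0.5,0],"turn": 0}
    - {"dp": [0,0,4],"turn": 0}
    - {"dp": [0,0,4],"turn": 0}
    - {"dp": [0,0,2.5],"turn": 0}
    - {"dp": [0,0,1.3],"turn": 0}
    - {"dp": [0,0,0],"turn": 0}

```text
t: 11.32
position: [0.5155, 0.1887, 0.0126]
tool_rot: [-1.974, -2.442, 0.002]
contact_force: [0.1, 0.4, 0.1]
grip_width: 0.0243
```

```bash
python3 - <<'E'
from h import *
c=rel(7)
plan([(-174,5,0),(-60,0,-2),(-20,0,0),(32,0,0)],8)
E
```

```text
t 11.32 guide mm [-212.2    4.6] z 12.6 phi -0.1 tilt -1.0000 grip 24.3 F [0.1 0.4 0.1] j6 -0.00
red [87. 42.] 6795 [-312.5  -68. ] rel fwd/left [-100.1  -73.3]
red [ 31. 282.] 3699 [-230.2 -104.9] rel fwd/left [ -17.7 -110.1]
yellow [320. 400.] 3102 [-175.9    4.5] rel fwd/left [36.4 -0.6]
1 x dp [-0.63, -0.01, 0] turn -0.001
1 x dp [-0.63, -0.0, 0] turn -0.001
1 x dp [-0.76, -0.03, 0] turn 0.002
1 x dp [-0.76, -0.02, 0] turn 0.003
1 x dp [-0.76, -0.03, 0] turn 0.002
1 x dp [-0.76, -0.02, 0] turn 0.002
1 x dp [-0.76, -0.02, 0] turn 0.003
1 x dp [-0.76, -0.02, 0] turn 0.002
1 x dp [-0.76, -0.02, 0] turn 0.003
1 x dp [-0.76, -0.01, 0] turn 0.002
1 x dp [-0.76, -0.02, 0] turn 0.002
1 x dp [-0.76, -0.01, 0] turn 0.003
1 x dp [-0.76, -0.01, 0] turn 0.002
1 x dp [-0.77, -0.01, 0] turn 0.002
1 x dp [-0.76, -0.0, 0] turn 0.003
1 x dp [-0.76, -0.01, 0] turn 0.002
1 x dp [-0.76, -0.0, 0] turn 0.002
1 x dp [-0.8, 0.01, 0] turn -0.007
2 x dp [-0.8, 0.0, 0] turn -0.007
2 x dp [-0.8, -0.01, 0] turn -0.007
2 x dp [-0.74, -0.0, 0] turn 0.0
1 x dp [-0.75, -0.0, 0] turn 0.0
3 x dp [-0.74, -0.0, 0] turn 0.0
1 x dp [-0.75, -0.0, 0] turn 0.0
end tool [6.3 0. ] phi 0.03 n 29
```

View pics/w7.png

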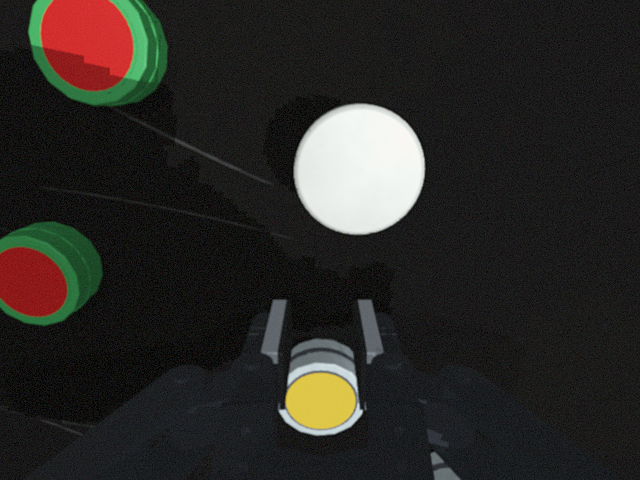

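Emit:
drive_tool:
  steps:
    - {"dp": [-0.63,-0.01,0],"turn": 0}
    - {"dp": [-0.63,-0.03,0],"turn": 0}
    - {"dp": [-0.76,-0.03,0],"turn": 0}
    - {"dp": [-0.76,-0.03,0],"turn": 0}
    - {"dp": [-0.76,-0.03,0],"turn": 0}
    - {"dp": [-0.76,-0.03,0],"turn": 0}
    - {"dp": [-0.76,-0.03,0],"turn": 0}
    - {"dp": [-0.76,-0.03,0],"turn": 0}
    - {"dp": [-0.76,-0.03,0],"turn": 0}
    - {"dp": [-0.76,-0.03,0],"turn": 0}
    - {"dp": [-0.76,-0.03,0],"turn": 0}
    - {"dp": [-0.76,-0.03,0],"turn": 0}
    - {"dp": [-0.76,-0.03,0],"turn": 0}
    - {"dp": [-0.76,-0.03,0],"turn": 0}
    - {"dp": [-0.76,-0.03,0],"turn": 0}
    - {"dp": [-0.76,-0.03,0],"turn": 0}
    - {"dp": [-0.76,0,0],"turn": 0}
    - {"dp": [-0.76,0,0],"turn": 0}
    - {"dp": [-0.76,0,0],"turn": 0}
    - {"dp": [0,0,0],"turn": 0}

```text
t: 13.88
position: [0.5413, 0.0491, 0.0133]
tool_rot: [1.975, 2.443, 0.0]
contact_force: [-1.0, 0.1, -0.2]
grip_width: 0.0244
```

```bash
python3 - <<'E'
from h import *
c=rel(8)
plan([(-15,0,0),(32,0,0)],8)
E
```

```text
t 13.88 guide mm [-70.3   0.4] z 13.3 phi -0.1 tilt -1.0000 grip 24.4 F [-1.   0.1 -0.2] j6 -0.26
1 x dp [-0.75, -0.01, 0] turn -0.0
1 x dp [-0.75, -0.0, 0] turn -0.001
1 x dp [-0.75, -0.01, 0] turn -0.0
1 x dp [-0.74, -0.01, 0] turn -0.0
1 x dp [-0.78, 0.0, 0] turn -0.0
1 x dp [-0.79, 0.0, 0] turn -0.0
1 x dp [-0.78, 0.0, 0] turn -0.0
1 x dp [-0.79, 0.0, 0] turn -0.0
2 x dp [-0.78, 0.0, 0] turn -0.0
end tool [ 6.3 -0. ] phi -0.02 n 10
```

View pics/w8.png

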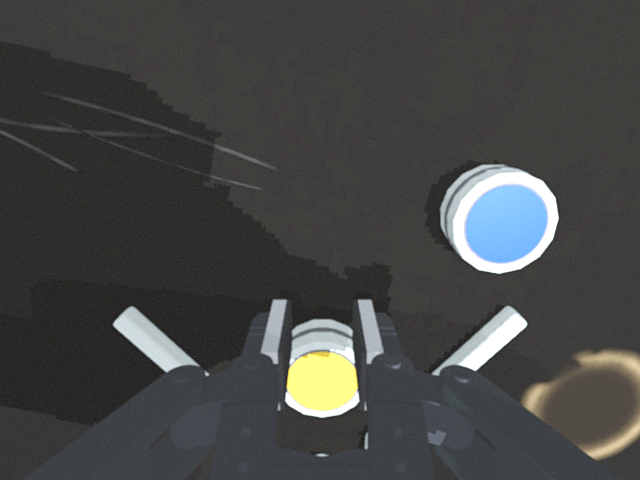

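Emit:
drive_tool:
  steps:
    - {"dp": [-0.75,-0.01,0.1],"turn": 0}
    - {"dp": [-0.75,-0.01,0],"turn": 0}
    - {"dp": [-0.75,-0.01,0],"turn": 0}
    - {"dp": [-0.75,-0.01,0],"turn": 0}
    - {"dp": [-0.78,0,0],"turn": 0}
    - {"dp": [-0.78,0,0],"turn": 0}
    - {"dp": [-0.78,0,0],"turn": 0}
    - {"dp": [-0.78,0,0],"turn": 0}
    - {"dp": [-0.78,0,0],"turn": 0}
    - {"dp": [-0.78,0,0],"turn": 0}
    - {"dp": [0,0,0],"turn": 0}

```text
t: 15.3
position: [0.557, -0.0261, 0.0123]
tool_rot: [-1.975, -2.443, 0.0]
contact_force: [0.3, -0.2, -0.8]
grip_width: 0.0241
```

```bash
python3 - <<'E'
from h import *
c=rel(9)
E
```

```text
t 15.30 guide mm [ 6.5 -0.1] z 12.3 phi -0.1 tilt -1.0000 grip 24.1 F [ 0.3 -0.2 -0.8] j6 -0.40
red [595. 439.] 2301 [ 65.3 121.7] rel fwd/left [ 59. 122.]
red [322. 443.] 1301 [65.6  0.5] rel fwd/left [59.4  0.7]
yellow [322. 382.] 3290 [33.4  0.4] rel fwd/left [27.3  0.6]
blue [540.  13.] 2038 [-101.9   67. ] rel fwd/left [-108.2   67. ]
```

Emit:
drive_tool:
  steps:
    - {"dp": [0.8,0,0],"turn": 0}
    - {"dp": [2,0,0],"turn": 0}
    - {"dp": [3,0,-2],"turn": 0}
    - {"dp": [4,0,-4],"turn": 0}
    - {"dp": [4,0,-4],"turn": 0}
    - {"dp": [0,4,-2],"turn": 0.164}
    - {"dp": [0,0,0],"turn": 0.164}
    - {"dp": [0,0,0],"turn": 0.164}
    - {"dp": [0,0,0],"turn": 0.164}
    - {"dp": [0,0,0],"turn": 0.164}
    - {"dp": [0,0,0],"turn": 0}
    - {"dp": [0,0,0],"turn": 0}

```text
t: 16.85
position: [0.5667, 0.1185, 0.1324]
tool_rot: [-2.781, -1.461, -0.0]
contact_force: [0.5, -0.0, -0.3]
grip_width: 0.024
```

```bash
python3 - <<'E'
from h import *
c=rel(10)
go(-137.6,96.3,12,-47)
for n in("top","scene"):
    c=arm.camera(n); cv2.imwrite(f"pics/{n}10.png",c["pixels"][:,:,::-1])
    for d in discs(c,60): print(n,d[0],d[1].round(),d[2],(toG(d[3])*1000).round(1))
E
```

```text
t 16.85 guide mm [-132.8   39.9] z 132.4 phi -46.8 tilt -1.0000 grip 24.0 F [ 0.5 -0.  -0.3] j6 0.68
red [  9. 165.] 771 [-308.1  -65.2] rel fwd/left [ -43.5 -199.9]
red [ 78. 283.] 1099 [-230.4 -105.6] rel fwd/left [  39.2 -170.9]
red [582. 340.] 1107 [ 68.3 110.6] rel fwd/left [ 85.9 194.9]
blue [372. 223.] 1420 [-110.9   66.8] rel fwd/left [-4.8 34.3]
dp cm [ 4.45  3.5  12.04] turn 0.003
top red [379. 169.] 132 [ 58.4 112.7]
top red [ 71. 223.] 750 [-515.7  144.3]
top red [400. 225.] 158 [70.5  0.7]
top yellow [380. 230.] 169 [32.1  0.6]
scene red [346. 204.] 100 [73.3  0.6]
scene red [382. 332.] 240 [-229.3 -104.9]
scene red [345. 375.] 311 [-311.9  -66.9]
scene red [119. 467.] 1020 [-488.6  154.6]
scene yellow [342. 215.] 111 [35.2  1. ]
scene blue [286. 260.] 162 [-109.2   67.2]
scene blue [489. 376.] 517 [-272.7 -248.9]
```

View pics/scene10.png

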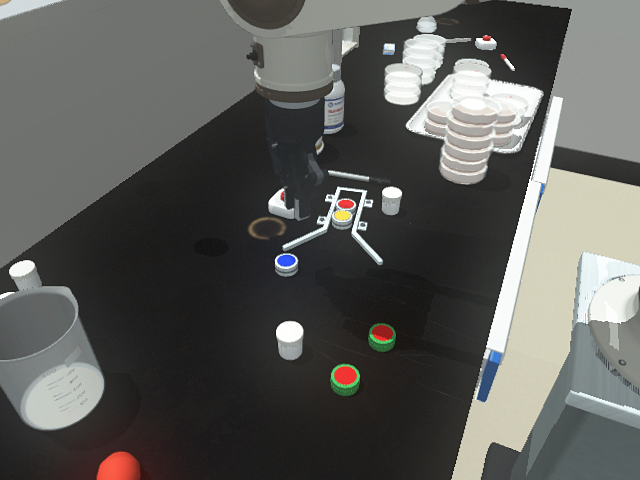

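Emit:
drive_tool:
  steps:
    - {"dp": [2.3,1.75,0],"turn": 0}
    - {"dp": [2.3,1.75,0],"turn": 0}
    - {"dp": [0,0,4],"turn": 0}
    - {"dp": [0,0,4],"turn": 0}
    - {"dp": [0,0,2.5],"turn": 0}
    - {"dp": [0,0,1.5],"turn": 0}
    - {"dp": [0,0,0],"turn": 0}

```text
t: 17.88
position: [0.6217, 0.1355, 0.0118]
tool_rot: [-2.784, -1.455, 0.002]
contact_force: [1.0, -0.2, 0.2]
grip_width: 0.0244
```

```bash
python3 - <<'E'
from h import *
c=rel(11)
plan([(-109,65.6,-47),(-72,25,-47),(-52,8.5,-36),(-34,2,-18),(-18,0,-3),(0,0,0),(28,0,0)],8)
E
```

```text
t 17.88 guide mm [-137.8   97.2] z 11.8 phi -47.0 tilt -1.0000 grip 24.4 F [ 1.  -0.2  0.2] j6 0.70
blue [308. 408.] 1920 [-115.    65.5] rel fwd/left [39.1 -5.3]
3 x dp [-0.58, -0.03, 0] turn -0.0
1 x dp [-0.78, -0.01, 0] turn -0.0
1 x dp [-0.79, -0.01, 0] turn -0.0
1 x dp [-0.78, -0.01, 0] turn -0.0
1 x dp [-0.79, -0.0, 0] turn -0.0
1 x dp [-0.78, -0.01, 0] turn -0.0
1 x dp [-0.79, -0.01, 0] turn -0.0
1 x dp [-0.78, -0.01, 0] turn -0.0
1 x dp [-0.65, -0.04, 0] turn -0.048
1 x dp [-0.65, -0.07, 0] turn -0.048
1 x dp [-0.65, -0.1, 0] turn -0.048
1 x dp [-0.65, -0.13, 0] turn -0.048
1 x dp [-0.47, -0.07, 0] turn -0.079
1 x dp [-0.47, -0.1, 0] turn -0.078
1 x dp [-0.49, -0.15, 0] turn -0.079
1 x dp [-0.48, -0.18, 0] turn -0.078
1 x dp [-0.54, -0.12, 0] turn -0.087
1 x dp [-0.54, -0.17, 0] turn -0.088
1 x dp [-0.55, -0.21, 0] turn -0.087
1 x dp [-0.6, -0.01, 0] turn -0.018
1 x dp [-0.6, -0.03, 0] turn -0.017
1 x dp [-0.6, -0.04, 0] turn -0.018
4 x dp [-0.7, 0.0, 0] turn 0.0
end tool [ 2.3 -0. ] phi 0.02 n 28
```

View pics/w11.png

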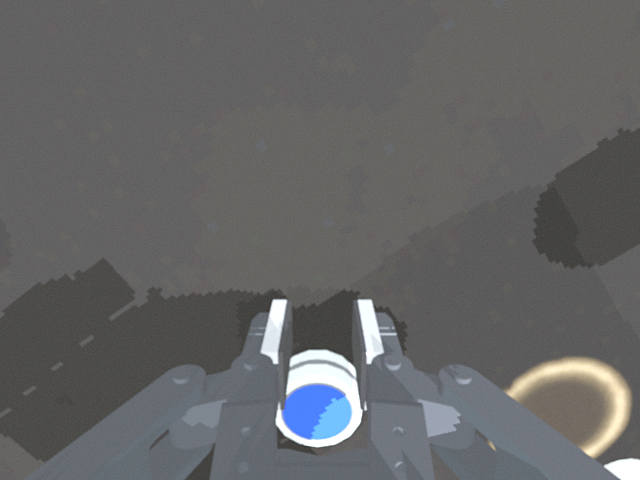

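Emit:
drive_tool:
  steps:
    - {"dp": [-0.58,-0.03,-0.05],"turn": 0}
    - {"dp": [-0.58,-0.03,0],"turn": 0}
    - {"dp": [-0.58,-0.03,0],"turn": 0}
    - {"dp": [-0.78,-0.01,0],"turn": 0}
    - {"dp": [-0.79,-0.01,0],"turn": 0}
    - {"dp": [-0.78,-0.01,0],"turn": 0}
    - {"dp": [-0.79,0,0],"turn": 0}
    - {"dp": [-0.78,-0.01,0],"turn": 0}
    - {"dp": [-0.79,-0.01,0],"turn": 0}
    - {"dp": [-0.78,-0.01,0],"turn": 0}
    - {"dp": [0,0,0],"turn": 0}

```text
t: 19.3
position: [0.5792, 0.0766, 0.0129]
tool_rot: [-2.785, -1.454, 0.0]
contact_force: [-1.0, -0.0, 0.3]
grip_width: 0.0242
```

```bash
python3 - <<'E'
from h import *
c=rel(12)
plan([(-52,8.5,-36),(-34,2,-18),(-18,0,-3),(0,0,0),(28,0,0)],8)
E
```

```text
t 19.30 guide mm [-89.2  43.2] z 12.9 phi -47.1 tilt -1.0000 grip 24.2 F [-1.  -0.   0.3] j6 0.61
blue [322. 381.] 3238 [-70.8  24.6] rel fwd/left [26.5  0.8]
1 x dp [-0.64, -0.03, 0] turn -0.048
1 x dp [-0.64, -0.07, 0] turn -0.048
1 x dp [-0.64, -0.1, 0] turn -0.049
1 x dp [-0.65, -0.12, 0] turn -0.048
1 x dp [-0.63, -0.09, 0] turn -0.105
1 x dp [-0.64, -0.16, 0] turn -0.104
1 x dp [-0.65, -0.22, 0] turn -0.105
1 x dp [-0.54, -0.12, 0] turn -0.087
1 x dp [-0.54, -0.17, 0] turn -0.088
1 x dp [-0.54, -0.22, 0] turn -0.087
1 x dp [-0.6, -0.01, 0] turn -0.017
1 x dp [-0.6, -0.03, 0] turn -0.018
1 x dp [-0.6, -0.03, 0] turn -0.017
4 x dp [-0.7, 0.0, 0] turn -0.0
end tool [ 2.3 -0. ] phi -0.02 n 17
```

View pics/w12.png

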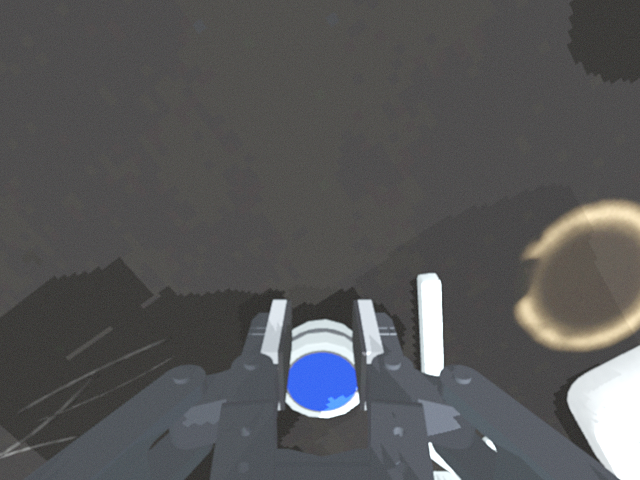

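Emit:
drive_tool:
  steps:
    - {"dp": [-0.64,-0.03,0],"turn": -0.048}
    - {"dp": [-0.64,-0.07,0],"turn": -0.048}
    - {"dp": [-0.64,-0.1,0],"turn": -0.049}
    - {"dp": [-0.65,-0.12,0.05],"turn": -0.048}
    - {"dp": [-0.63,-0.09,0],"turn": -0.105}
    - {"dp": [-0.64,-0.16,0],"turn": -0.104}
    - {"dp": [-0.65,-0.22,0],"turn": -0.105}
    - {"dp": [-0.54,-0.12,0],"turn": -0.087}
    - {"dp": [-0.54,-0.17,0],"turn": -0.088}
    - {"dp": [-0.54,-0.22,0],"turn": -0.087}
    - {"dp": [-0.6,-0.01,0],"turn": -0.017}
    - {"dp": [-0.6,-0.03,0],"turn": -0.018}
    - {"dp": [0,0,0],"turn": 0}

```text
t: 20.98
position: [0.5498, 0.0112, 0.0123]
tool_rot: [-1.995, -2.427, -0.0]
contact_force: [0.3, 0.6, -0.4]
grip_width: 0.0244
```

```bash
python3 - <<'E'
from h import *
c=rel(13)
plan([(29,0,0)],8)
E
```

```text
t 20.98 guide mm [-31.5   0.6] z 12.3 phi -1.0 tilt -1.0000 grip 24.4 F [ 0.3  0.6 -0.4] j6 -0.31
blue [322. 382.] 3285 [-5.   0.8] rel fwd/left [26.7  0.7]
1 x dp [-0.7, 0.0, 0] turn -0.004
1 x dp [-0.7, -0.0, 0] turn -0.003
1 x dp [-0.7, -0.01, 0] turn -0.004
1 x dp [-0.7, -0.0, 0] turn -0.004
1 x dp [-0.7, -0.01, 0] turn -0.003
end tool [3.3 0. ] phi -0.01 n 5
```

View pics/w13.png

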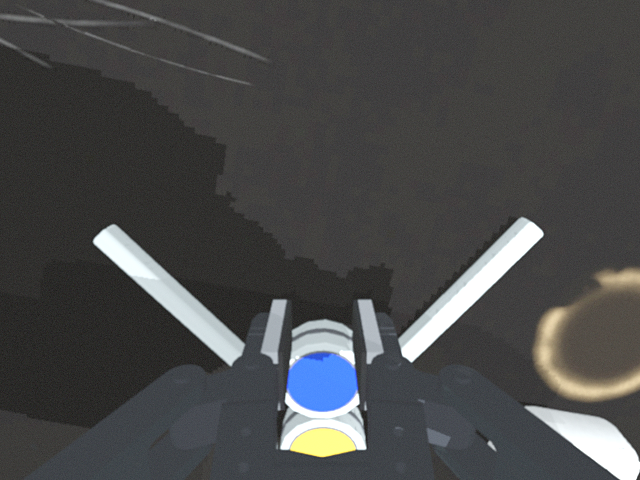

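Emit:
drive_tool:
  steps:
    - {"dp": [-0.7,0,0],"turn": -0.004}
    - {"dp": [-0.7,0,0],"turn": -0.004}
    - {"dp": [-0.7,-0.01,0],"turn": -0.004}
    - {"dp": [-0.7,0,0],"turn": -0.004}
    - {"dp": [-0.7,0,0],"turn": -0.003}
    - {"dp": [-0.1,0,0],"turn": 0}
    - {"dp": [0,0,0],"turn": 0}
    - {"dp": [0,0,0],"turn": 0}

```text
t: 22.02
position: [0.5568, -0.0235, 0.0124]
tool_rot: [-1.97, -2.447, -0.0]
contact_force: [-0.8, 0.2, 0.0]
grip_width: 0.0242
```

```bash
python3 - <<'E'
from h import *
c=rel(14)
E
```

```text
t 22.02 guide mm [4.  0.2] z 12.4 phi 0.1 tilt -1.0000 grip 24.2 F [-0.8  0.2  0. ] j6 -0.40
red [594. 442.] 1867 [ 64.2 122.3] rel fwd/left [ 60.6 122. ]
yellow [321. 443.] 1336 [63.1  0.8] rel fwd/left [59.1  0.5]
blue [322. 382.] 3322 [30.7  0.8] rel fwd/left [26.7  0.6]
```

Emit:
drive_tool:
  steps:
    - {"dp": [0.8,0,0],"turn": 0}
    - {"dp": [2,0,0],"turn": 0}
    - {"dp": [3,0,-3],"turn": 0}
    - {"dp": [4,0,-4],"turn": 0}
    - {"dp": [4,0,-4],"turn": 0}
    - {"dp": [5,0,-3],"turn": 0}
    - {"dp": [0,0,0],"turn": 0}
    - {"dp": [0,0,0],"turn": 0}

```text
t: 23.08
position: [0.5161, 0.1606, 0.1519]
tool_rot: [-1.968, -2.448, 0.001]
contact_force: [-0.2, -1.2, 0.3]
grip_width: 0.024
```

```bash
python3 - <<'E'
from h import *
show()
for n in("top","scene"):
    c=arm.camera(n); cv2.imwrite(f"pics/{n}15.png",c["pixels"][:,:,::-1])
    for d in discs(c,60): print(n,d[0],d[1].round(),d[2],(toG(d[3])*1000).round(1))
    if n=="top": cv2.imwrite("pics/z15.png",cv2.resize(c["pixels"][140:310,280:480,::-1],None,fx=4,fy=4,interpolation=cv2.INTER_CUBIC)[:600])
E
```

```text
t 23.07 guide mm [-184.6   -0.8] z 151.9 phi 0.2 tilt -1.0000 grip 24.0 F [-0.2 -1.2  0.3] j6 -0.06
top red [379. 169.] 131 [ 58.4 112.7]
top red [ 71. 222.] 769 [-515.6  144.6]
top red [419. 221.] 155 [105.6   1.3]
top red [200. 311.] 164 [-313.8  -67.3]
top red [250. 321.] 177 [-231.6 -104.9]
top yellow [399. 226.] 166 [67.5  1.1]
top blue [378. 230.] 164 [29.5  0.9]
scene red [382. 333.] 238 [-229.5 -105.1]
scene red [345. 375.] 311 [-311.9  -66.9]
scene red [119. 467.] 1020 [-488.6  154.6]
scene blue [342. 216.] 101 [32.7 -0.7]
scene blue [489. 376.] 518 [-272.6 -248.9]
```

View pics/z15.png

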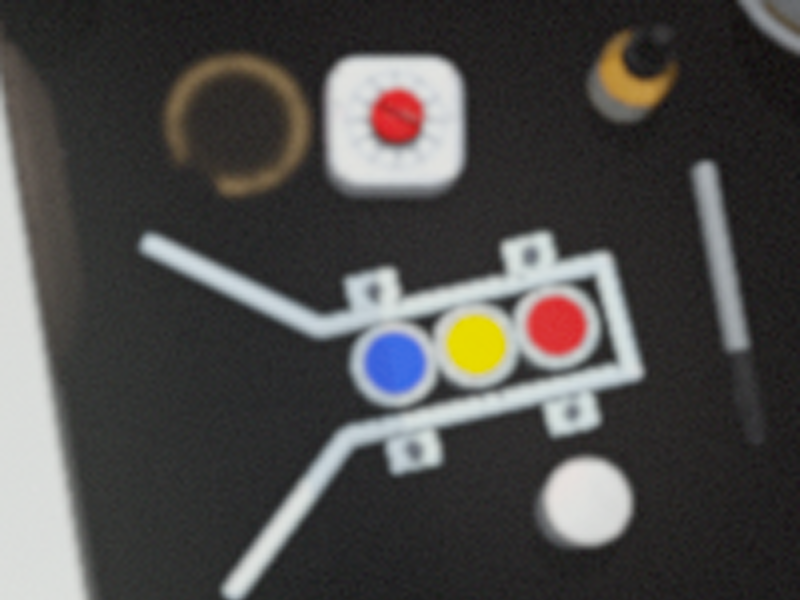

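View pics/scene15.png

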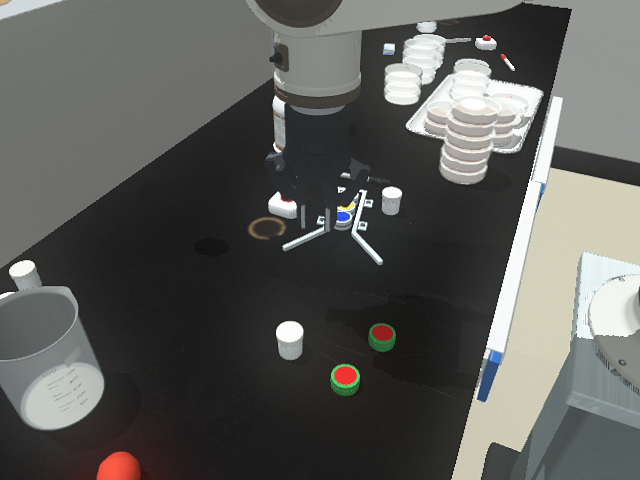

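The zoomed top view shows blue, yellow and red in a row in the slot, flat, at x ≈ 30, 67 and 106 mm and y ≈ 1 mm. The arm is clear of everything, so I'm handing in.

```bash
python3 -c "
from cell import arm
print(arm.job_done(), arm.state()['t'])"
```

```text
the job is handed in; nothing more can be done
the job is handed in; nothing more can be done
```

All three filters are in the slot in the right order, red at the closed end, yellow in the middle and blue at the gate. I handed the job in after about 23 s of the 66 s allowed.

I pushed each filter by its rim, using the fingers as a fork with a 24 mm gap and the tips about 12 mm above the worktop. The grasp point stayed about 26 mm behind each filter's centre while pushing. Nothing was gripped or lifted.

**Last checks:** The final top view puts the centres at:

| Filter | x past the gate (mm) | y (mm) |
|---|---|---|
| red | 105.6 | 1.3 |
| yellow | 67.5 | 1.1 |
| blue | 29.5 | 0.9 |

- **Order of feeding:** yellow and blue were well before the funnel when red went in. Blue was still about 110 mm before the gate when yellow went in.
- **Other objects:** the timer and the two green look-alikes measured where they started. The pots, dropper bottle and pen looked undisturbed by eye only. The contact force readings I took never exceeded about 1.5 N.

**Disagreements and gaps:** The camera views differ by up to about 3 mm along the slot, for example blue at 29.5 mm from the top camera and 32.7 mm from the scene camera. All the values lie well inside the limits. In the last scene view the gripper hid red and yellow, so their final positions rest on the top view alone. That the filters lie flat was judged by eye, not measured.

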